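# Find the unlocked cover of the stylus cassette and push it open

### The job

Three of the four identical covers of the black stylus cassette are still locked for transport and one is free: press the blue marks one after another with the fingertips to find the cover that rocks and push that cover's marked end down until it is open as far as it goes. Nothing needs to be grasped: leave the loose things around the cassette where they are, and finish clear of everything with the cover standing open.

Things in the scene. Friction and masses are not known exactly. Their poses are not given: they have to be found in the camera images.
- cassette: black stylus cassette, fixed on the desk: 132 (its x) x 244 (y) x 65 mm high. Origin at the centre of its underside; x points away from the robot (turned up to 0.3 rad), y to its left. Its top is filled, flush, by four identical aluminium covers side by side along y, 58 mm apart, each over its own bay 53 mm wide. Which one is free cannot be seen and changes from run to run
- cover_1 (a joint): angle of the leftmost (+y) cover (rad): 0 closed and flush, grows as the far end goes down and the near end rises, 1.0 at its stop. Each cover is a plate 110 (x) x 52 (y) x 4 mm on a cross pin along y at x = +5 mm, z = 62 mm of the cassette: 60 mm of plate before the pin, 50 mm behind it
- mark_1 (a point): blue press mark, 18 mm disc on top of the leftmost (+y) cover's far half: 32 mm behind the cross pin, 64 mm above the desk when closed; moves with the cover
- cover_2 (a joint): angle of the second from left cover (rad): 0 closed and flush, grows as the far end goes down and the near end rises, 1.0 at its stop. A locked cover rests on a block under its far end and gives at most 0.05 rad (2 mm at the mark). The near ends never go down
- mark_2 (a point): blue press mark, 18 mm disc on top of the second from left cover's far half: 32 mm behind the cross pin, 64 mm above the desk when closed; moves with the cover
- cover_3 (a joint): angle of the third from left cover (rad): 0 closed and flush, grows as the far end goes down and the near end rises, 1.0 at its stop. The free cover rocks when its mark is pressed with 1 to 3 N; friction in its pin keeps it at any angle it is left at
- mark_3 (a point): blue press mark, 18 mm disc on top of the third from left cover's far half: 32 mm behind the cross pin, 64 mm above the desk when closed; moves with the cover
- cover_4 (a joint): angle of the rightmost (-y) cover (rad): 0 closed and flush, grows as the far end goes down and the near end rises, 1.0 at its stop. Under the free far end is an open well: up to 35 mm behind the pin a fingertip has 40 mm of depth below the cassette's top. Pressed straight down at the mark, the cover meets its stop with the tip 25 to 40 mm below the top
- mark_4 (a point): blue press mark, 18 mm disc on top of the rightmost (-y) cover's far half: 32 mm behind the cross pin, 64 mm above the desk when closed; moves with the cover
- ring_gauge: bystander: steel ring gauge, 47 mm across, 18 mm high, loose on the desk close in front of the cassette; origin at the centre of its underside
- bolt_m8: bystander: dark bolt 38 mm long standing on its head (12 mm), loose on the desk close in front of the cassette; origin at the centre of its underside
- tub_square: bystander: white square plastic tub, 44 x 40 x 43 mm, loose on the desk beside the cassette's left end; origin at the centre of its underside
- hex_key: bystander: black hexagon key lying flat, 30 x 88 x 6 mm, loose on the desk behind the cassette; origin at the centre of its underside

How it is judged:
By the outcome, as a careful person would: the job done as asked, in the order asked, and still so for the second after the job is handed in, with the robot touching nothing.
It also fails if it takes over 48 s, if anything falls off the work surface, if the arm or the gripper's body presses on something with over 40 N, if the wrist force passes 120 N, or if a joint passes its speed limit or range.

### The arm

A 6-joint arm with a two-finger parallel gripper is mounted at the origin on a cart in front of the work surface, level with it; the furniture and walls round the work are solid. World frame = base frame: x ahead of the robot, y to its left, z up, the work surface at z = 0. Lengths are in m, angles in degrees, forces in N, time in s.
With the tool pointing down it reaches from about 0.4 to 0.825 m from the base axis. Payload 7 kg.
Tool frame: the origin (TCP) lies midway between the tips of the shut fingers; the grasp point (between the pads) lies r.hold_point_z behind it (r.hold_point_z is the distance from the TCP to the grasp point, in m); z points along the fingers, x is the direction in which the jaws open and shut, and the axes are right-handed (so a half turn about z gives the same grasp; the last joint's range is limited). The gripper opens to 88 mm and grips with 3 to 60 N. Pads are 19 mm wide; open, the fingers measure 130 mm over their backs; the gripper's body (78 mm by 193 mm) begins 47 mm behind the grasp point.
Start: joints at [91.679, 20.546, 0.682, 0, -70.136, -16.507], TCP at [0.173, 0.652, 0.227] pointing down, gripper open.
Joint ranges: [-176.03, 176.03], [-82.01, 121.73], [-58.28, 71.71], [-173.87, 95.51], [-174.79, -0.11], [-173.66, 173.66]. Speed limits (degrees/s): [136.94, 136.94, 172.46, 180, 180, 180].

### API

Orientations are given as [roll, pitch, yaw] about the fixed x, y, z axes, in that order (R = Rz(yaw) Ry(pitch) Rx(roll)).
In Python, from plant import get_state, viewer, close_job, r gives the robot as it stands.
- The arm moves only by the tool apply_moves, never from a script. Its argument "plan" is a list of rows, each a list of 3 entries, a list of its own where there are three numbers: the closure in counts, from 0 (fully open) to 255 (shut), then the shift along the tool's x, y, z in units of 50 mm (1.0 is 50 mm), then the turn about the tool's z in units of 6 degrees (1.0 is 6 degrees). A call has 1 to 12 rows; each row shifts and turns the commanded pose from where the row before left it, along the tool's axes as they then stand; what a row does not reach is not made up. A row lasts 1/8 s, in which the tool goes at most 62.5 mm and 10.7 degrees, less where a joint would pass 70% of its speed; a pose out of reach is approached as far as the arm can. A call is refused whole if a number of a shift passes 1 or a number of a turn 1, either way. A call with a gripper value outside its range is refused whole. The fingers move at their own pace and stop on an object; "squeeze" is the grip in N (left out, the last holds). Time passes only in rows, so rows that do not move let the fingers close. It gives the time, the measured TCP pose, the force and the opening at its end, in the units of the state.
- get_state(): the state, without advancing time (a new reading comes with each control period).
- viewer.capture(name): name is "scene" or "side" or "wrist"; returns a dict with "frame" (420x560x3 uint8, blue, green, red), "K" (3x3 intrinsics, pixels), "D" ([k1, k2, p1, p2, k3] as OpenCV has them; the pictures are not rectified), "R" (3x3) and "t" (3): a world point X has camera coordinates R X + t; the wrist camera has in their place "mount" (4x4, takes a point from camera to tool coordinates, whose origin is the TCP and whose axes are the tool frame's). Camera axes: x right, y down, z forward; pixel columns grow to the right and rows downward; lengths in m; the calibration is good to about 2 mm. A picture is of the moment at which its call begins: read the wrist's pose just before it. There is no depth.
- close_job(): hands the job in, once; it reports no verdict.
The state is a dict: "time_s": time; "joints": joint angles; "qd": joint speeds; "joint_torque": joint torques, N m; "tcp_pos": TCP position; "eef_rot": TCP orientation; "contact_force": force on the tool from outside, world axes, zero at the start; "moment": the same for the moment, N m; "gripper_width": finger opening in m.
Only numpy, scipy, OpenCV 4.12 (cv2) and the standard library are available. Lean on these libraries where they do the work, as an engineer would, in place of code of your own. Each camera call takes 0.05 s, during which the arm holds its last target.

## Working session

There is one attempt and no reset: what is moved stays moved. The work goes in short steps, Python scripts to look and compute and a tool call to move; the robot and the scene stay as the last step left them, time stands still between calls to the robot, and variables do not carry over. Pictures are saved under pics/ and viewed, and the job is handed in when it is done.

Besides the shell and the picture viewer there is one more tool, called by a JSON object that holds its "method" and its "body". apply_moves: Moves the arm, as the interface text tells. Its arguments: {"type":"object","properties":{"plan":{"type":"array","items":{"type":"array"}},"squeeze":{"type":"number"}},"required":["plan"]}

```bash
mkdir -p pics; ls; python3 - <<'E'
from plant import get_state, viewer, r
import cv2
print(get_state())
print(r.hold_point_z)
for n in("scene","side","wrist"):
    c=viewer.capture(n); cv2.imwrite(f"pics/{n}0.png",c["frame"]); print(n,{k:v for k,v in c.items() if k!="frame"})
E
```

```text
pics
{'time_s': 0.0, 'joints': array([ 9.16817686e+01,  2.05909381e+01,  6.32972368e-01, -2.20997149e-02,
       -7.01357336e+01, -1.65069055e+01]), 'qd': array([-0.03671992,  0.06556021, -0.03576583,  0.06215048,  0.03252685,
       -0.00397885]), 'joint_torque': array([-2.26601669e-04, -5.82713056e+01,  2.93053490e+01,  6.99742064e+00,
        6.96349656e-03, -1.38752503e-04]), 'tcp_pos': array([0.17260102, 0.65203949, 0.22561599]), 'eef_rot': array([-1.79993293e+02, -9.57410053e-02, -1.04832669e+02]), 'contact_force': array([-0.98641377,  0.34309418,  0.82607357]), 'moment': array([0.02879818, 0.00535058, 0.01012295]), 'gripper_width': 0.0872745403444828}
0.0188
scene {'K': array([[479.94433363,   0.        , 273.72600535],
       [  0.        , 479.94433363, 214.02356747],
       [  0.        ,   0.        ,   1.        ]]), 'D': array([-0.06103317,  0.        ,  0.        ,  0.        ,  0.        ]), 'R': array([[ 0.57118688, -0.8206354 ,  0.01740936],
       [-0.55819257, -0.4038944 , -0.72476918],
       [ 0.60180279,  0.40426087, -0.68877177]]), 't': array([-0.10016718,  0.4
[... 364 characters left out ...]
55 ],
       [ 0.53545805,  0.72999191, -0.42473108]]), 't': array([-0.27838899,  0.28966509,  0.39890065])}
wrist {'K': array([[359.89975258,   0.        , 280.44442544],
       [  0.        , 359.89975258, 212.9381006 ],
       [  0.        ,   0.        ,   1.        ]]), 'D': array([0.00102319, 0.        , 0.        , 0.        , 0.        ]), 'mount': array([[ 9.99999693e-01,  7.30289300e-04, -2.82711372e-04,
         3.07769334e-04],
       [-6.17908389e-04,  9.57619421e-01,  2.88035872e-01,
        -7.82352202e-02],
       [ 4.81079416e-04, -2.88035609e-01,  9.57619578e-01,
        -1.59216486e-01],
       [ 0.00000000e+00,  0.00000000e+00,  0.00000000e+00,
         1.00000000e+00]])}
```

View pics/scene0.png

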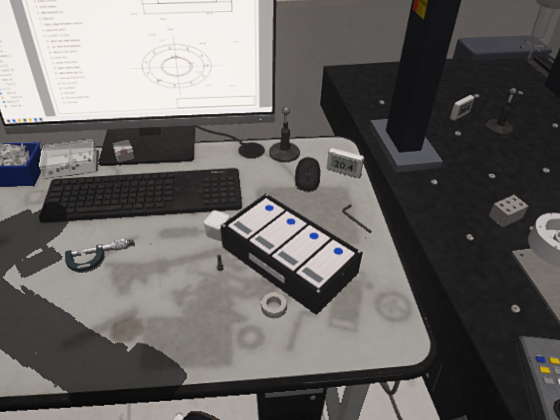

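View pics/side0.png

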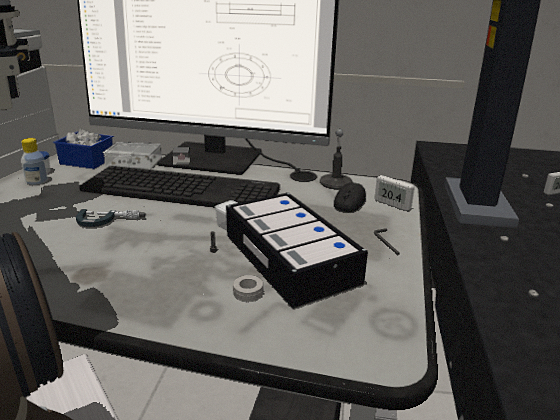

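View pics/wrist0.png

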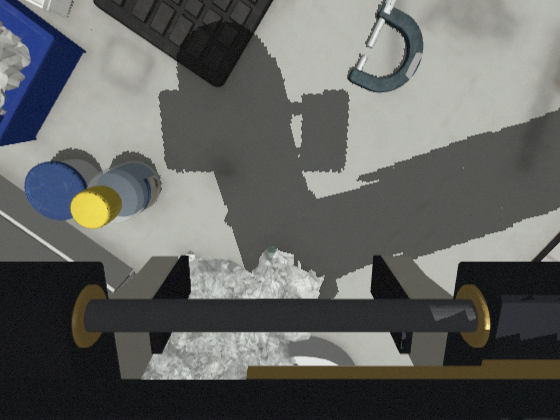

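The scene view shows the blue marks at about (269,208), (291,222), (314,237) and (337,251). The side view shows them at about (286,203), (302,215), (320,229) and (339,245). The tub is left of the cassette, the ring and bolt in front, and the hex key behind. Next I'll locate the marks by code.

```bash
cat > h.py <<'E'
import numpy as np, cv2
from plant import get_state, viewer, r
from scipy.spatial.transform import Rotation as Ro
def ray(c,uv):
    p=cv2.undistortPoints(np.array([[uv]],float),c["K"],c["D"])[0,0]
    d=c["R"].T@np.array([p[0],p[1],1]); o=-c["R"].T@c["t"]; return o,d
def onz(c,uv,z):
    o,d=ray(c,uv); return o+d*(z-o[2])/d[2]
def proj(c,X):
    return cv2.projectPoints(np.atleast_2d(np.array(X,float)),cv2.Rodrigues(c["R"])[0],c["t"],c["K"],c["D"])[0][:,0]
def blue(c,box):
    x0,y0,x1,y1=box
    f=c["frame"].astype(int); m=((f[...,0]-f[...,2]>60)&(f[...,0]-f[...,1]>40)).astype(np.uint8)
    k=np.zeros_like(m);k[y0:y1,x0:x1]=1
    n,l,s,ce=cv2.connectedComponentsWithStats(m*k)
    return [(ce[i],s[i,4]) for i in range(1,n) if s[i,4]>8]
E
python3 - <<'E'
from h import *
P={}
for n,b in(("scene",(225,190,380,300)),("side",(225,185,380,300))):
    c=viewer.capture(n); bl=sorted(blue(c,b),key=lambda a:a[0][0])
    P[n]=np.array([onz(c,a[0],.064) for a in bl])
    print(n,[(a[0].round(1),a[1]) for a in bl]); print(P[n].round(4))
    f=c["frame"][170:320,195:395]; cv2.imwrite(f"pics/{n}_crop.png",cv2.resize(f,None,fx=4,fy=4,interpolation=2))
M=(P["scene"]+P["side"])/2
v=M[0]-M[3]; print(np.linalg.norm(v)/3, np.degrees(np.arctan2(-v[0],v[1])))
print(M)
E
```

```text
scene [(array([268.8, 207.4]), np.int32(38)), (array([290.5, 221.2]), np.int32(38)), (array([313.5, 235.4]), np.int32(44)), (array([337.9, 250.7]), np.int32(50))]
[[0.551  0.2749 0.064 ]
 [0.5434 0.2171 0.064 ]
 [0.5365 0.1597 0.064 ]
 [0.5294 0.102  0.064 ]]
side [(array([284.2, 201.7]), np.int32(30)), (array([300.5, 214.6]), np.int32(34)), (array([318.6, 228.9]), np.int32(41)), (array([339. , 244.6]), np.int32(53))]
[[0.5527 0.2758 0.064 ]
 [0.5452 0.2174 0.064 ]
 [0.5378 0.1595 0.064 ]
 [0.5311 0.1022 0.064 ]]
0.058190391100876676 -7.1045186667714795
[[0.5518271  0.2753267  0.064     ]
 [0.54430633 0.21724678 0.064     ]
 [0.53715294 0.15960371 0.064     ]
 [0.53023618 0.10209585 0.064     ]]
```

{"method": "apply_moves", "body": {"plan": [[255,[0,0,0],-0.64],[255,[0,0,0],-0.64],[255,[0.65,-0.84,0],0],[255,[0.65,-0.84,0],0],[255,[0.65,-0.84,0],0],[255,[0.65,-0.84,0],0],[255,[0.65,-0.84,0],0],[255,[0.65,-0.84,0],0],[255,[0.65,-0.84,0],0],[255,[0.65,-0.84,0],0],[255,[0.65,-0.84,0],0],[255,[0.65,-0.84,0],0]], "squeeze": 10}}

```text
time_s: 1.75
tcp_pos: [0.5501, 0.2764, 0.2267]
eef_rot: [-180.0, 0.0, -97.1]
contact_force: [0.6, 1.0, -0.3]
gripper_width: 0.0003
```

{"method": "apply_moves", "body": {"plan": [[255,[0,0,0],0],[255,[0,0,0],0]]}}

```text
time_s: 2.0
tcp_pos: [0.549, 0.2775, 0.2263]
eef_rot: [180.0, -0.0, -97.2]
contact_force: [0.1, 0.7, 0.4]
gripper_width: 0.0008
```

```bash
cat >> h.py <<'E'
def togo(X,s=None):
    s=s or get_state(); R=Ro.from_euler("xyz",s["eef_rot"],degrees=True).as_matrix()
    return R.T@(np.array(X)-s["tcp_pos"])/.05
MK=np.array([[.5518,.2753,.064],[.5443,.2172,.064],[.5372,.1596,.064],[.5302,.1021,.064]])
def wcap():
    s=get_state(); c=viewer.capture("wrist"); T=np.eye(4)
    T[:3,:3]=Ro.from_euler("xyz",s["eef_rot"],degrees=True).as_matrix(); T[:3,3]=s["tcp_pos"]
    W=np.linalg.inv(T@c["mount"]); c["R"]=W[:3,:3]; c["t"]=W[:3,3]; return c
E
python3 - <<'E'
from h import *
s=get_state(); print(s["time_s"],s["tcp_pos"],s["eef_rot"],s["contact_force"],s["gripper_width"])
print(togo(MK[0]))
c=wcap(); cv2.imwrite("pics/w1.png",c["frame"])
b=blue(c,(0,0,560,420)); print([(a[0].round(1),a[1],onz(c,a[0],.064).round(4)) for a in b])
print(proj(c,MK).round(0))
E
```

```text
2.0 [0.54901589 0.27747993 0.22630372] [ 1.79976416e+02 -1.12651151e-02 -9.72060486e+01] [0.06729369 0.7275009  0.43190515] 0.0008006587891571525
[ 0.0356313  -0.06204737  3.24605616]
[(array([284.5, 189.8]), np.int32(267), array([0.5521, 0.2731, 0.064 ])), (array([347.9, 189.6]), np.int32(269), array([0.545 , 0.2155, 0.064 ])), (array([411.8, 189. ]), np.int32(295), array([0.5383, 0.1576, 0.064 ])), (array([475.5, 189. ]), np.int32(300), array([0.531 , 0.0998, 0.064 ]))]
[[282. 190.]
 [346. 191.]
 [410. 190.]
 [473. 190.]]
```

View pics/w1.png

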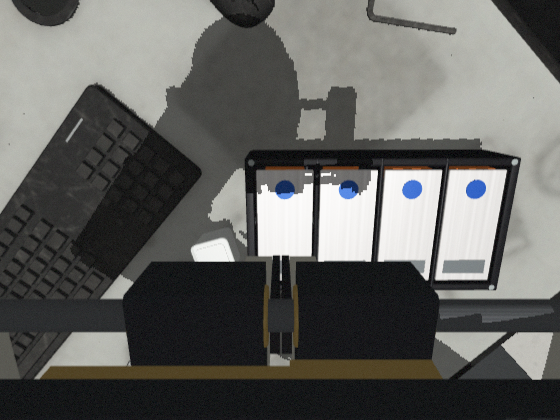

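The wrist view shows the marks at (285,190), (348,190), (412,189) and (476,189), within 2 mm of the fixed cameras. I'll use the mean, and descend over mark 1.

{"method": "apply_moves", "body": {"plan": [[255,[0.06,-0.06,0.7],0],[255,[0,0,0.8],0],[255,[0,0,0.8],0],[255,[0,0,0.7],0],[255,[0,0,0],0],[255,[0,0,0],0]]}}

```text
time_s: 2.8
tcp_pos: [0.5521, 0.2757, 0.0781]
eef_rot: [-179.9, 0.1, -97.1]
contact_force: [-0.1, 0.3, 0.6]
gripper_width: 0.0002
```

{"method": "apply_moves", "body": {"plan": [[255,[0.02,0,0.2],0],[255,[0,0,0.02],0],[255,[0,0,0],0]]}}

```text
time_s: 3.18
tcp_pos: [0.5517, 0.2734, 0.0659]
eef_rot: [-180.0, 0.0, -97.2]
contact_force: [-0.2, 0.2, 0.2]
gripper_width: 0.0007
```

{"method": "apply_moves", "body": {"plan": [[255,[0,0,0.04],0],[255,[0,0,0],0]]}}

```text
time_s: 3.42
tcp_pos: [0.5519, 0.2736, 0.0639]
eef_rot: [-180.0, 0.0, -97.1]
contact_force: [-0.8, 0.4, 1.7]
gripper_width: 0.0007
```

{"method": "apply_moves", "body": {"plan": [[255,[0,0,0.04],0],[255,[0,0,0],0]]}}

```text
time_s: 3.68
tcp_pos: [0.552, 0.2736, 0.0637]
eef_rot: [-179.9, 0.0, -97.1]
contact_force: [-6.1, -1.1, 16.3]
gripper_width: 0.0008
```

Cover 1 gives 16 N with no travel, so it is locked. Next is mark 2.

{"method": "apply_moves", "body": {"plan": [[255,[0,0,-0.3],0],[255,[0.58,0,0],0],[255,[0.58,0,0],0],[255,[0,0,0],0],[255,[0,0,0.2],0],[255,[0,0,0.04],0],[255,[0,0,0],0]]}}

```text
time_s: 4.55
tcp_pos: [0.5441, 0.2159, 0.0639]
eef_rot: [180.0, -0.0, -97.1]
contact_force: [-0.6, 0.6, -0.4]
gripper_width: 0.0005
```

{"method": "apply_moves", "body": {"plan": [[255,[0,0,0.04],0],[255,[0,0,0],0]]}}

```text
time_s: 4.8
tcp_pos: [0.5444, 0.2162, 0.0625]
eef_rot: [-180.0, 0.0, -97.1]
contact_force: [-0.7, -0.7, 0.2]
gripper_width: 0.0003
```

{"method": "apply_moves", "body": {"plan": [[255,[0,0,0.02],0],[255,[0,0,0],0]]}}

```text
time_s: 5.05
tcp_pos: [0.5444, 0.2161, 0.0617]
eef_rot: [-180.0, 0.0, -97.1]
contact_force: [-0.4, 0.6, 1.9]
gripper_width: 0.0005
```

{"method": "apply_moves", "body": {"plan": [[255,[0,0,0.04],0],[255,[0,0,0],0]]}}

```text
time_s: 5.3
tcp_pos: [0.5444, 0.216, 0.0595]
eef_rot: [-180.0, 0.0, -97.1]
contact_force: [-0.1, 1.0, 0.6]
gripper_width: 0.0003
```

{"method": "apply_moves", "body": {"plan": [[255,[0,0,0.02],0],[255,[0,0,0],0]]}}

```text
time_s: 5.55
tcp_pos: [0.5443, 0.2159, 0.0585]
eef_rot: [-180.0, -0.0, -97.1]
contact_force: [-0.2, 0.6, 1.3]
gripper_width: 0.0003
```

Cover 2 moves 5 mm under 1–2 N, so it is the free one. Press on.

{"method": "apply_moves", "body": {"plan": [[255,[0,0,0.08],0],[255,[0,0,0.08],0],[255,[0,0,0.08],0],[255,[0,0,0],0]]}}

```text
time_s: 6.05
tcp_pos: [0.5442, 0.2157, 0.046]
eef_rot: [180.0, -0.0, -97.1]
contact_force: [-0.3, 0.2, 1.0]
gripper_width: 0.0006
```

```bash
python3 - <<'E'
from h import *
for n in("scene","side"):
    c=viewer.capture(n); f=c["frame"][150:320,175:395]; cv2.imwrite(f"pics/{n}2.png",cv2.resize(f,None,fx=3,fy=3,interpolation=2))
E
```

```text
(no output)
```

View pics/side2.png

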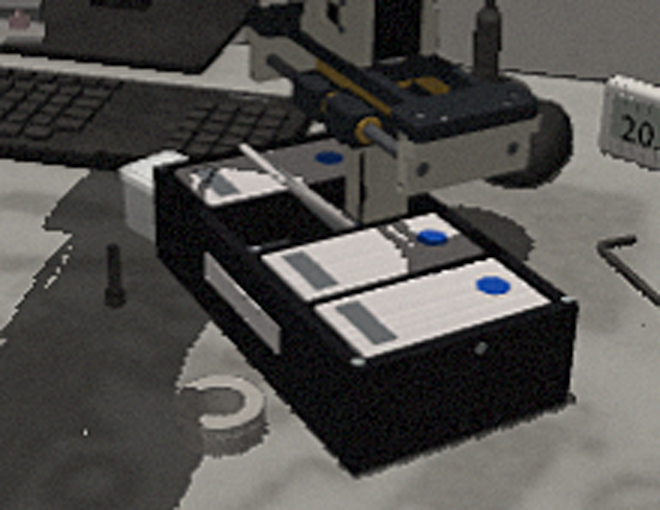

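The side view shows the second cover tilted, with its near end risen at about (250,155), while the others stay flush. I'll continue down to the stop in small steps.

{"method": "apply_moves", "body": {"plan": [[255,[0,0,0.06],0],[255,[0,0,0.04],0],[255,[0,0,0],0]]}}

```text
time_s: 6.52
tcp_pos: [0.5443, 0.2159, 0.0414]
eef_rot: [180.0, -0.0, -97.1]
contact_force: [0.5, -0.1, 0.1]
gripper_width: 0.0005
```

{"method": "apply_moves", "body": {"plan": [[255,[0,0,0.04],0],[255,[0,0,0],0]]}}

```text
time_s: 6.78
tcp_pos: [0.5443, 0.2159, 0.0394]
eef_rot: [180.0, 0.0, -97.1]
contact_force: [1.2, 1.1, 0.3]
gripper_width: 0.0006
```

{"method": "apply_moves", "body": {"plan": [[255,[0,0,0.04],0],[255,[0,0,0],0]]}}

```text
time_s: 7.02
tcp_pos: [0.5443, 0.2159, 0.0374]
eef_rot: [180.0, -0.0, -97.2]
contact_force: [0.1, 0.2, 0.4]
gripper_width: 0.0005
```

{"method": "apply_moves", "body": {"plan": [[255,[0,0,0.03],0],[255,[0,0,0],0]]}}

```text
time_s: 7.28
tcp_pos: [0.5443, 0.2158, 0.0359]
eef_rot: [180.0, -0.0, -97.2]
contact_force: [1.4, 0.8, 0.6]
gripper_width: 0.0009
```

{"method": "apply_moves", "body": {"plan": [[255,[0,0,0.03],0],[255,[0,0,0],0]]}}

```text
time_s: 7.52
tcp_pos: [0.5443, 0.2159, 0.0344]
eef_rot: [180.0, -0.0, -97.1]
contact_force: [-1.0, 0.8, 0.2]
gripper_width: 0.0006
```

{"method": "apply_moves", "body": {"plan": [[255,[0,0,0.03],0],[255,[0,0,0],0]]}}

```text
time_s: 7.78
tcp_pos: [0.5443, 0.2159, 0.0329]
eef_rot: [180.0, -0.0, -97.1]
contact_force: [0.9, 0.2, 0.7]
gripper_width: 0.0007
```

```bash
python3 - <<'E'
from h import *
for n in("scene","side"):
    c=viewer.capture(n); f=c["frame"][150:320,175:395]; cv2.imwrite(f"pics/{n}3.png",cv2.resize(f,None,fx=3,fy=3,interpolation=2))
E
```

```text
(no output)
```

View pics/side3.png

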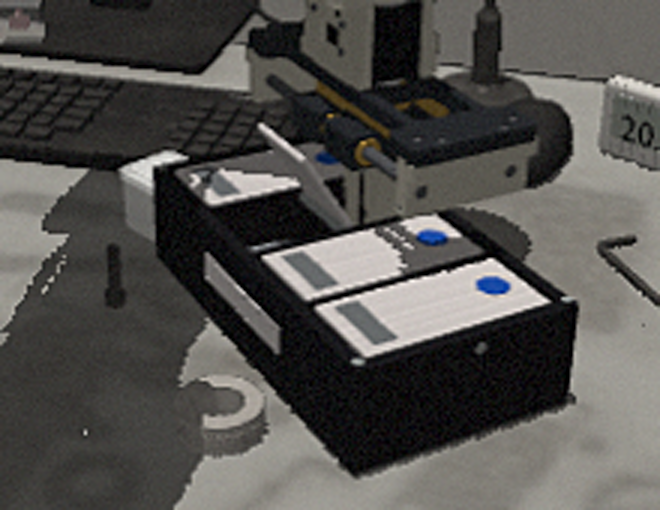

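View pics/scene3.png

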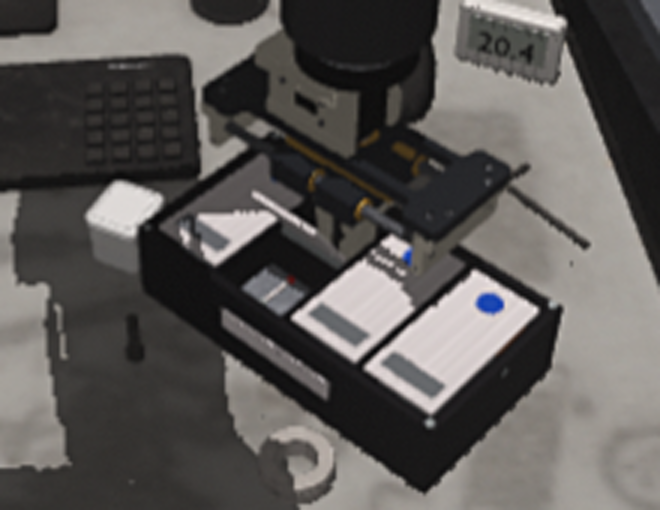

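The cover is steep, with its near end at (262,128) in the side view, but it has not met its stop. I'll go on carefully.

{"method": "apply_moves", "body": {"plan": [[255,[0,0,0.03],0],[255,[0,0,0],0]]}}

```text
time_s: 8.12
tcp_pos: [0.5445, 0.2159, 0.0317]
eef_rot: [-180.0, 0.0, -97.1]
contact_force: [1.2, -0.9, 2.2]
gripper_width: 0.0003
```

{"method": "apply_moves", "body": {"plan": [[255,[0,0,0.03],0],[255,[0,0,0],0]]}}

```text
time_s: 8.38
tcp_pos: [0.545, 0.2161, 0.0305]
eef_rot: [-179.9, 0.0, -97.1]
contact_force: [2.4, -1.2, 4.9]
gripper_width: 0.0003
```

{"method": "apply_moves", "body": {"plan": [[255,[0,0,0.02],0],[255,[0,0,0],0]]}}

```text
time_s: 8.62
tcp_pos: [0.5453, 0.2163, 0.0298]
eef_rot: [-179.9, 0.1, -97.1]
contact_force: [2.4, -1.1, 7.3]
gripper_width: 0.0006
```

{"method": "apply_moves", "body": {"plan": [[255,[0,0,0.02],0],[255,[0,0,0],0]]}}

```text
time_s: 8.88
tcp_pos: [0.5457, 0.2164, 0.0291]
eef_rot: [-179.9, 0.1, -97.1]
contact_force: [3.1, -1.6, 8.6]
gripper_width: 0.0004
```

Force builds from z≈31 mm. The geometry predicts 30.7 mm for a 19 mm tip on a plate at 1.0 rad, so this is the stop. One more small press, then lift straight out and look.

{"method": "apply_moves", "body": {"plan": [[255,[0,0,0.02],0],[255,[0,0,0],0],[255,[0,0,0],0]]}}

```text
time_s: 9.25
tcp_pos: [0.5461, 0.2165, 0.0284]
eef_rot: [-179.8, 0.1, -97.1]
contact_force: [3.8, -2.8, 8.4]
gripper_width: 0.0003
```

{"method": "apply_moves", "body": {"plan": [[255,[0,0,-0.3],0],[255,[0,0,-0.8],0],[255,[0,0,-0.9],0],[255,[0,0,-0.9],0],[255,[0,-0.8,-0.3],0],[255,[0,-0.8,0],0],[255,[0,-0.4,0],0],[255,[0,0,0],0],[255,[0,0,0],0]]}}

```text
time_s: 10.38
tcp_pos: [0.6425, 0.2033, 0.1867]
eef_rot: [179.9, -0.0, -97.2]
contact_force: [0.3, -0.8, -0.5]
gripper_width: 0.0005
```

```bash
python3 - <<'E'
from h import *
ex=np.array([.9924,-.1234,0]);
# pin of cover 2
mk=np.array([.5447,.2164,0]); pin=mk-.032*ex; ey=np.array([.1234,.9924,0])
for n in("scene","side"):
    c=viewer.capture(n); f=c["frame"][150:320,175:395].copy(); f=cv2.resize(f,None,fx=3,fy=3,interpolation=2)
    for a,col in((1.0,(0,0,255)),(.85,(0,255,0))):
        pts=[pin+ex*(-.06*np.cos(a)+.002*np.sin(a))+ey*s*.026+np.array([0,0,.062+.06*np.sin(a)+.002*np.cos(a)]) for s in(-1,1)]
        for p in proj(c,pts): cv2.circle(f,tuple(np.int32((p-[175,150])*3+1)),3,col,1)
    cv2.imwrite(f"pics/{n}4.png",f)
c=wcap(); cv2.imwrite("pics/w4.png",c["frame"]); print(get_state()["contact_force"])
E
```

```text
[0.46061475 0.71923804 0.81345241]
```

View pics/side4.png

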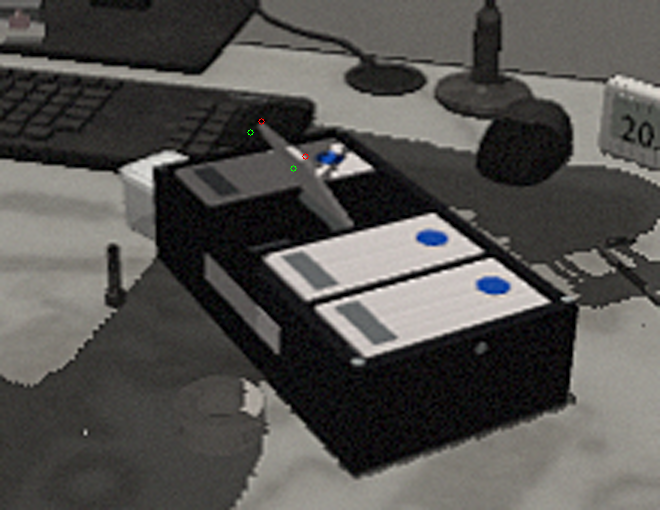

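View pics/scene4.png

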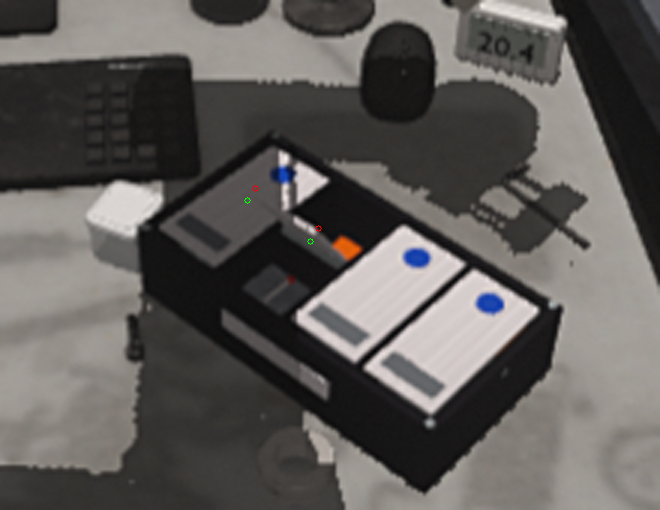

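In both views the cover's near-end corners fall on the red 1.0 rad prediction, at (262,122) and (305,157) in the side view. They are clearly off the green 0.85 rad points. The loose things are where they were, and the arm is clear.

```bash
python3 -c "
from plant import close_job
print(close_job())"
```

```text
the job is handed in; nothing more can be done
None
```

The second cover from the left (cover 2) was the free one. It now stands open at its stop, and the job is handed in at about 10.5 s of the 48 s allowed.

- **Finding it:** I pressed mark 1 first, and it resisted with 16 N without giving, so cover 1 is locked. Mark 2 sank 5 mm under about 1–2 N. I did not press marks 3 and 4, as the free cover had already been found.
- **Opening it:** I pushed mark 2 straight down until the force built up, from a tip height of about 31 mm (34 mm below the top). The geometry for 1.0 rad predicts 30.7 mm. I pressed up to 8.6 N against the stop, then lifted straight out.
- **Last checks:** in both fixed camera views the raised end matches the predicted 1.0 rad position, though I judge that only good to a few hundredths of a radian. The other covers look flush and the contact force is near zero. The tool is clear at 187 mm height.
- **Loose things:** the tub, ring, bolt and hex key look unmoved, though the ring, bolt and hex key were partly in the arm's shadow in the last pictures.

No check failed. The wrist camera and the fixed cameras disagreed by about 2 mm on the mark positions, so I aimed at about the mean.

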